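Open the combination-locked shortbread box and put the whole pieces away

ROBOT

A 6-joint arm with a two-finger parallel gripper is mounted at the origin on a cart in front of the work surface, level with it; the furniture and walls round the work are solid. World frame = base frame: x ahead of the robot, y to its left, z up, the work surface at z = 0. Lengths are in m, angles in rad, forces in N, time in s.
With the tool pointing down it reaches from about 0.275 to 0.825 m from the base axis. Payload 5.2 kg.
Tool frame: the origin (TCP) lies midway between the tips of the shut fingers; the grasp point (between the pads) lies 19 mm behind it; y points along the fingers, z is the direction in which the jaws open and shut, and the axes are right-handed (so a half turn about y gives the same grasp; the last joint's range is limited). The gripper opens to 93 mm and grips with 3 to 60 N. Pads are 15 mm wide; open, the fingers measure 128 mm over their backs; the gripper's body (75 mm by 188 mm) begins 65 mm behind the grasp point.
Start: joints at [1.025, 0.259, 1.535, -0, 1.348, -0.203], TCP at [0.185, 0.518, 0.219] pointing down, gripper open.
Joint ranges: [-3.14, 3.14], [-0.91, 2.08], [0.19, 2.58], [-1.22, 4.36], [0.22, 2.71], [-3.12, 3.12]. Speed limits (rad/s): [2.57, 2.57, 3.14, 3.14, 3.14, 3.14].

INTERFACE

Orientations are given as a 3x3 rotation matrix whose columns are the frame's x, y, z axes.
In Python, from plant import manip, cams, ticket gives the robot as it stands. Calls block until the motion is done:
- manip.goto(position, orientation): joint-space move of the TCP to a pose.
- manip.line_to(position, rate=0.15, ori=None): straight line of the TCP; ori=None keeps the orientation; rate is the mean speed in m/s.
- manip.move_joints(angles): joint-space move.
- manip.move_gripper(opening, strength=None): finger opening in m; strength is the grip in N (None keeps the last); returns when the fingers have stopped.
- manip.pause(seconds).
- manip.ik(position, orientation): joint angles nearest the present ones, or None.
- cams.capture(name): name is "scene" or "side" or "wrist"; returns a dict with "color" (480x640x3 uint8, red, green, blue), "z_map" (480x640 float32, m along the optical axis (not along the pixel's ray), 0 where there is no reading), "mtx" (3x3 intrinsics, pixels), "R" (3x3) and "t" (3): a world point X has camera coordinates R X + t; the wrist camera has in their place "mount" (4x4, takes a point from camera to tool coordinates, whose origin is the TCP and whose axes are the tool frame's). Camera axes: x right, y down, z forward; pixel columns grow to the right and rows downward; lengths in m; the calibration is good to about 2 mm. A picture is of the moment at which its call begins: read the wrist's pose just before it.
A pose or a line that the arm cannot do raises manip.Unreachable and nothing moves.
- ticket.finish_job(): hands the job in, once; it reports no verdict.
Trained networks look in the newest picture that a camera, given by its name, has taken for a name from the list of things; names that differ only in an ending like _2 or _b are one class to them, and where a whole thing is asked for, a point or a joint stands for the part that bears it (a point fixed in the world has none). Each returns a list of dicts, best first, with "score" (0 to 1); they miss things now and then, are a little off and sometimes report something else, mostly with a low value. They report only what shows in the picture. A call takes as long as a camera call. They do not tell look-alikes from the thing itself.
- cams.masks_of(camera, target): "mask" (480x640 bool, what is visible of it) and "bbox" ([centre column, centre row, width, height] in pixels, round what is visible of it).
Readings, each from a call of its own:
- manip.get_t(): time.
- manip.get_q(): joint angles.
- manip.get_dq(): joint speeds.
- manip.get_tau(): joint torques, N m.
- manip.get_eef_pos(): TCP position.
- manip.get_eef_rot(): TCP orientation.
- manip.get_wrist_force(): force on the tool from outside, world axes, zero at the start.
- manip.get_ft_torque(): the same for the moment, N m.
- manip.get_grip_width(): finger opening in m.
Only numpy, scipy, OpenCV 4.12 (cv2) and the standard library are available. Lean on these libraries where they do the work, as an engineer would, in place of code of your own. Each camera call takes 0.05 s, during which the arm holds its last target.

TASK

Set the lock's three dials, left to right, to 4-2-5, slide the locking hook along its track to the open right-hand end, lift it off, lay it down on the hob or worktop and open the lid. Put every whole shortbread finger from the board into the box and every broken one (short or with a bitten-off corner) into the terracotta bowl, then shut the lid again, leaving the hook off and the tin, tongs and small bowl where they are.

Things in the scene. Friction and masses are not known exactly. Their poses are not given: they have to be found in the camera images.
- biscuit_box: fixed wooden box, its combination lock built on the front; 240 mm (x) by 290 mm (y). Origin under the centre of the footprint; x points away from the lock, y to the left seen from the lock. Shut lid's top at z=58 mm. Lock: metal cover plate (x -135 to -63, y -101 to +101, top z=61 mm) with dials along x=-95 mm at y=+68, 0, -68 mm; behind it a T-track along y at x=-45 mm
- box_inside (a point): centre of the box's inner floor, 39 mm from the box's origin along its x, 6 mm up; axes as the box. The inside reaches 61 mm either way in x and 140 mm in y; its rim is 44 mm above this point
- track_end (a point): on the floor of the T-track (z=30 mm) at its open right-hand end, axes as the box. The track's lips hold the hook's foot down from 242 mm to 22 mm to the left (+y) of this point; right of that it is open upward, with a stop 20 mm to the right (-y). The hook can be lifted off when its middle is within 6 mm of this point in y
- dial_1 (a joint): angle of the left dial (rad), limits -0.15 to 5.4: 0 when its white pointer points to the single pip (-x of the box); grows clockwise seen from above. Groups of 1 to 6 black pips are its numbers, clockwise: number n is at (n-1)*1.047. It stays where left (friction 0.04 N m). Within 0.25 rad of the right number it lets the hook pass
- dial_1_grip (a point): middle of the left dial's grip, on its axis: a dark bar 36 mm long, 14 mm wide, 24 mm high on a disc 37 mm across; the cover plate lies 16 mm below this point. A white pointer line is on its top and at one end; this frame's -x axis runs along the bar to the pointer end. Dials stand 68 mm apart
- dial_2 (a joint): angle of the middle dial (rad), limits -0.15 to 5.4: 0 when its white pointer points to the single pip (-x of the box); grows clockwise seen from above. Groups of 1 to 6 black pips are its numbers, clockwise: number n is at (n-1)*1.047. It stays where left (friction 0.04 N m). Within 0.25 rad of the right number it lets the hook pass
- dial_2_grip (a point): middle of the middle dial's grip, on its axis: a dark bar 36 mm long, 14 mm wide, 24 mm high on a disc 37 mm across; the cover plate lies 16 mm below this point. A white pointer line is on its top and at one end; this frame's -x axis runs along the bar to the pointer end. Dials stand 68 mm apart
- dial_3 (a joint): angle of the right dial (rad), limits -0.15 to 5.4: 0 when its white pointer points to the single pip (-x of the box); grows clockwise seen from above. Groups of 1 to 6 black pips are its numbers, clockwise: number n is at (n-1)*1.047. It stays where left (friction 0.04 N m). Within 0.25 rad of the right number it lets the hook pass
- dial_3_grip (a point): middle of the right dial's grip, on its axis: a dark bar 36 mm long, 14 mm wide, 24 mm high on a disc 37 mm across; the cover plate lies 16 mm below this point. A white pointer line is on its top and at one end; this frame's -x axis runs along the bar to the pointer end. Dials stand 68 mm apart
- hook_grip (a point): middle of the upright handle (20 mm in x, 14 in y, 36 high) of the loose metal locking hook; axes as the box. Its T foot's underside (26 x 28 mm) is 55 mm below. A tongue 36 mm below reaches 30 mm to -x and passes a dial's wheel only at the right number; a plate 19 to 25 mm below reaches 30 mm to +x over the lid's edge and keeps it shut. Starts at the track's left (+y) end; 90 g
- lid (a joint): angle of the box's lid (rad): 0 shut, grows as the front edge rises, up to 1.75; it is stiff (0.26 N m) and stays at any angle. Hinge axis along the box's y at x=+105 mm, z=52 mm of the box
- lid_handle (a point): middle of the lid's handle: a round metal bar 12 mm thick and 40 mm long along the box's y, held by a 10 mm wide post in its middle, 25 mm above the hinge's level and 93 mm in front of the hinge when shut; its middle is 19 mm above the lid's top. Pinched at its two ends it turns freely between the fingers
- finger_1_mid (a point): centre of a whole shortbread finger, a straight bar 72 mm (its x) by 24 mm (y) by 18 mm high, 35 g; may be absent
- finger_2_mid (a point): centre of a whole shortbread finger, a straight bar 72 mm (its x) by 24 mm (y) by 18 mm high, 35 g; may be absent
- finger_3_mid (a point): centre of a whole shortbread finger, a straight bar 72 mm (its x) by 24 mm (y) by 18 mm high, 35 g; may be absent
- finger_4_mid (a point): centre of a whole shortbread finger, a straight bar 72 mm (its x) by 24 mm (y) by 18 mm high, 35 g; may be absent
- broken_1_mid (a point): centre of a broken shortbread finger, only 42 mm (its x) by 24 mm (y) by 18 mm high, 35 g; may be absent
- broken_2_mid (a point): centre of the outline of a broken shortbread finger, 72 mm (its x) by 24 mm (y) by 18 mm high, with one corner bitten off: the part with x over +6 mm and y over 0 is missing, so it is 24 mm wide only from x=-36 to x=+6 mm and 12 mm wide beyond; 35 g; may be absent
- board: fixed thin wooden board, 205 mm (x) by 280 mm (y), 5 mm thick, on which the shortbread lies; origin under its centre. Behind and left of it a wall cabinet hangs, underside about 450 mm up: keep hand and arm low there
- bowl: loose terracotta bowl, pale inside, 194 mm across its rim, 64 mm high, inner floor 10 mm up and about 110 mm across; origin at the centre of its underside
- tea_tin: bystander: round tin, 66 mm across, 45 mm high; origin at the centre of its underside
- tongs: bystander: bamboo tongs lying flat, 157 x 26 x 13 mm; origin under the middle
- shell: bystander: small empty bowl, 77 mm across, 28 mm high; origin at the centre of its underside
Mind the look-alikes: they are no part of the job. There is more than one size of the bowl; the job needs the larger.

How it is judged:
By the outcome, as a careful person would: the job done as asked, in the order asked, and still so for the second after the job is handed in, with the robot touching nothing.
Of finger_1, finger_2, finger_3, finger_4 only 2 to 3 are there at a start; the rules pass over those that are not, and their reading is None.
Of broken_1, broken_2 only 1 to 2 are there at a start; the rules pass over those that are not, and their reading is None.
At some moment in a run one of finger_1, finger_2, finger_3, finger_4, broken_1, broken_2 may be knocked a few centimetres aside while the robot is not near it.
Once in a run the grip may slacken for a moment while it holds something.
It also fails if it takes over 210 s, if anything falls off the work surface, if the arm or the gripper's body presses on something with over 40 N, if the wrist force passes 120 N, or if a joint passes its speed limit or range.

## Working session

There is one attempt and no reset: what is moved stays moved. The work goes in short steps, each a Python script; the robot and the scene stay as the last script left them, time stands still between calls to the robot, and variables do not carry over. Pictures are saved under pics/ and viewed, and the job is handed in when it is done.

```bash
ls; mkdir -p pics
python3 - <<'E'
from plant import manip,cams,ticket
import cv2
for n in ("scene","side","wrist"):
    c=cams.capture(n); cv2.imwrite(f"pics/{n}0.png",c["color"][:,:,::-1])
    print(n,c["mtx"].tolist(),{k:c[k].tolist() for k in("R","t","mount") if k in c})
print(manip.get_t(),manip.get_eef_rot())
E
```

```text
pics
scene [[433.8009736427713, 0.0, 318.5636602922027], [0.0, 433.8009736427713, 239.92788680358174], [0.0, 0.0, 1.0]] {'R': [[0.7870359514872759, -0.6164413495498788, 0.023968179564629526], [-0.348525871981532, -0.4763633047867385, -0.8072222236857517], [0.5090227181826277, 0.6269593801976179, -0.5897608057137979]], 't': [-0.47655485814288107, 0.20321778918921105, 1.3695438667219986]}
side [[530.8293759662062, 0.0, 328.86793841764575], [0.0, 530.8293759662062, 243.67271632182894], [0.0, 0.0, 1.0]] {'R': [[0.9959131849431928, -0.09025843304729428, -0.0032161032558866197], [-0.07272728784882695, -0.7803427676504432, -0.6211086109351566], [0.053550627059440636, 0.6188041533793169, -0.7837179021191537]], 't': [-0.5237535389677903, -0.00262568512034247, 1.5665455802451074]}
wrist [[356.651122354178, 0.0, 316.8623893170559], [0.0, 356.651122354178, 242.7564708476899], [0.0, 0.0, 1.0]] {'mount': [[-0.0003655547004728732, 0.9695726781067497, 0.24480336647739, -0.06748587750795865], [0.0003613001016152608, -0.2448032387996317, 0.9695727119383284, -0.16586508081210846], [0.999999867915989, 0.00044287934348361034, -0.00026081773248908956, -0.00014837955571611605], [0.0, 0.0, 0.0, 1.0]]}
0.15 [[ 9.41814102e-01 -7.20708736e-04  3.36133423e-01]
 [-3.36134079e-01 -1.18476154e-03  9.41813398e-01]
 [-2.80535191e-04 -9.99999038e-01 -1.35807989e-03]]
```

View pics/scene0.png

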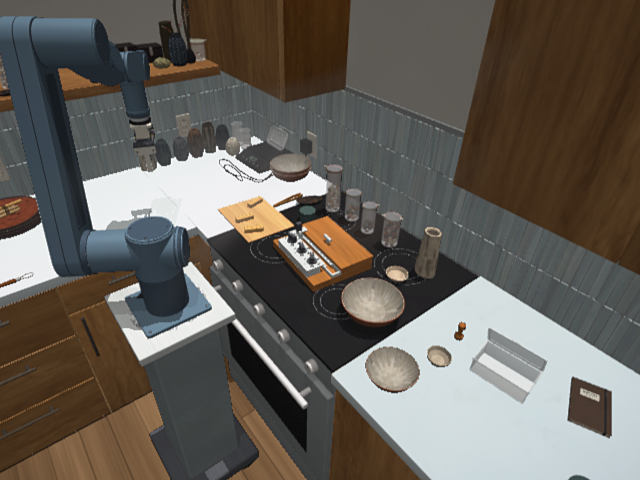

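View pics/side0.png

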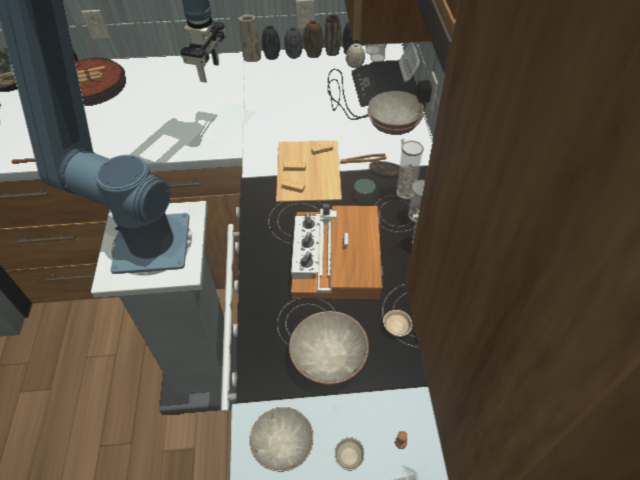

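View pics/wrist0.png

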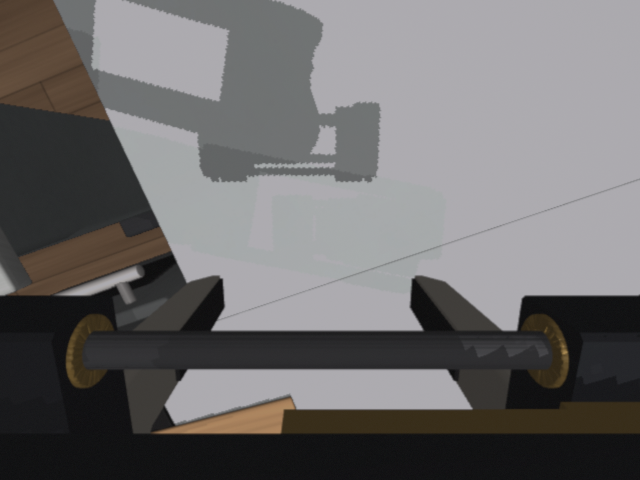

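```bash
cat > h.py <<'E'
from plant import manip,cams,ticket
import numpy as np,cv2
def world(c,tool=None):
    z=c["z_map"];K=c["mtx"];v,u=np.mgrid[0:480,0:640]
    P=np.stack([(u-K[0,2])/K[0,0]*z,(v-K[1,2])/K[1,1]*z,z],-1)
    if "R" in c: W=(P-c["t"])@c["R"]
    else:
        M=c["mount"];p,R=tool
        W=(P@M[:3,:3].T+M[:3,3])@R.T+p
    W[z==0]=np.nan
    return W
def project(c,X,tool=None):
    X=np.asarray(X,float)
    if "R" in c: q=X@c["R"].T+c["t"]
    else:
        M=c["mount"];p,R=tool
        q=((X-p)@R-M[:3,3])@M[:3,:3]
    q=q@c["mtx"].T
    return q[...,:2]/q[...,2:]
def cap(name):
    tool=(np.array(manip.get_eef_pos()),np.array(manip.get_eef_rot()))
    c=cams.capture(name)
    return c,world(c,tool),tool
def save(c,fn,scale=1,crop=None):
    im=c["color"][:,:,::-1]
    if crop: x0,y0,x1,y1=crop; im=im[y0:y1,x0:x1]
    im=cv2.resize(im,None,fx=scale,fy=scale,interpolation=cv2.INTER_CUBIC)
    cv2.imwrite("pics/"+fn,im)
def down(a):
    # tool y down, tool z (jaw axis) horizontal at angle a from world x
    z=np.array([np.cos(a),np.sin(a),0]);y=np.array([0,0,-1.]);x=np.cross(y,z)
    return np.stack([x,y,z],1)
E
python3 - <<'E'
from h import *
for n in ("side","scene"):
    c,W,_=cap(n)
    for t in ("biscuit_box","hook_grip","finger_1_mid","broken_1_mid","broken_2_mid","board","bowl","tea_tin","tongs","shell","lid_handle","dial_1_grip"):
        for m in cams.masks_of(n,t):
            p=W[m["mask"]];p=p[~np.isnan(p[:,0])]
            print(n,t,round(m["score"],2),np.round(m["bbox"]),np.round(np.median(p,0),3),np.round(np.percentile(p,98,axis=0)-np.percentile(p,2,axis=0),3)) if len(p) else 0
save(c,"s_crop.png",3,(200,170,420,340))
E
```

```text
side biscuit_box 0.85 [338. 251.  93.  94.] [ 0.54  -0.139  0.058] [0.239 0.286 0.077]
side hook_grip 0.73 [329. 215.  14.  23.] [0.518 0.003 0.067] [0.043 0.024 0.069]
side hook_grip 0.69 [307. 260.  14.  19.] [ 0.451 -0.165  0.08 ] [0.03  0.028 0.031]
side finger_1_mid 0.7 [294. 168.  18.  14.] [0.437 0.266 0.022] [0.065 0.027 0.021]
side broken_2_mid 0.69 [322. 149.  22.   9.] [0.527 0.344 0.02 ] [0.068 0.048 0.025]
side broken_2_mid 0.39 [365. 158.  44.  16.] [0.665 0.294 0.008] [0.145 0.032 0.018]
side board 0.83 [309. 168.  62.  66.] [0.484 0.248 0.006] [0.2   0.272 0.013]
side board 0.31 [329. 350.  77.  72.] [ 0.488 -0.399  0.027] [0.169 0.17  0.057]
side bowl 0.78 [329. 348.  78.  72.] [ 0.488 -0.399  0.027] [0.171 0.169 0.057]
side bowl 0.59 [280. 438.  67.  64.] [ 0.362 -0.612  0.018] [0.127 0.125 0.043]
side bowl 0.46 [330. 216.  14.  22.] [0.517 0.003 0.067] [0.042 0.023 0.068]
side bowl 0.46 [367. 191.  24.  27.] [0.646 0.116 0.043] [0.061 0.06  0.048]
side tea_tin 0.89 [368. 189.  23.  22.] [0.647 0.117 0.043] [0.06  0.065 0.047]
side tongs 0.71 [363. 158.  46.  14.] [
[... 833 characters left out ...]
.] [0.483 0.249 0.007] [0.2   0.274 0.011]
scene bowl 0.94 [371. 302.  63.  48.] [ 0.509 -0.397  0.032] [0.176 0.176 0.057]
scene bowl 0.64 [392. 367.  55.  52.] [ 0.38  -0.609  0.019] [0.124 0.123 0.043]
scene tea_tin 0.64 [307. 215.  15.  17.] [0.637 0.121 0.042] [0.06  0.065 0.048]
scene tongs 0.68 [289. 200.  28.  14.] [0.673 0.293 0.009] [0.141 0.035 0.015]
scene shell 0.49 [306. 214.  20.  17.] [0.636 0.12  0.043] [0.056 0.057 0.042]
scene shell 0.48 [395. 274.  16.  15.] [ 0.684 -0.337  0.018] [0.072 0.07  0.028]
scene lid_handle 0.97 [339. 243.  69.  48.] [ 0.586 -0.123  0.06 ] [0.141 0.276 0.014]
scene dial_1_grip 0.54 [293. 239.  12.  11.] [ 0.46  -0.029  0.075] [0.025 0.042 0.032]
```

View pics/s_crop.png

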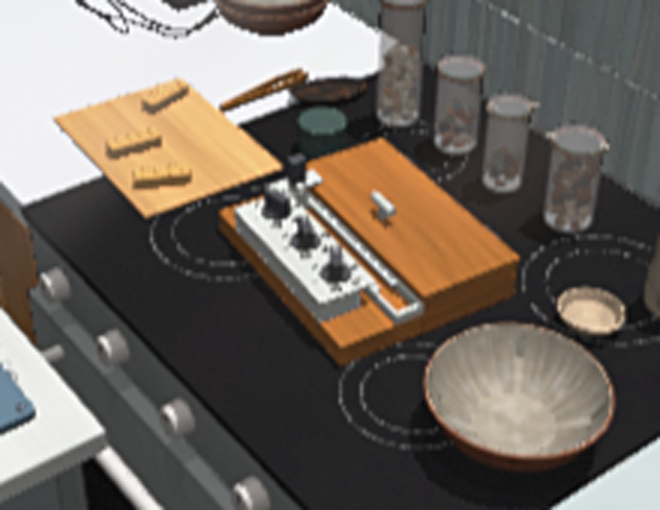

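Run:
```python
from h import *
manip.goto([0.58,-0.13,0.30],down(np.pi/2))
c,W,tool=cap("wrist");save(c,"w1.png");np.savez("w1.npz",W=W)
print(manip.get_t(),manip.get_q())
for t in ("biscuit_box","hook_grip","lid_handle","dial_1_grip"):
    for m in cams.masks_of("wrist",t):
        p=W[m["mask"]];p=p[~np.isnan(p[:,0])]
        print(t,round(m["score"],2),np.round(m["bbox"]),np.round(np.median(p,0),3),np.round(np.percentile(p,98,axis=0)-np.percentile(p,2,axis=0),3))
```

```text
4.1917 [-4.06626222e-01  3.01519079e-01  1.28085123e+00  2.42541790e-04
  1.55932098e+00 -1.97859296e+00]
biscuit_box 0.7 [346. 166. 269. 240.] [ 0.528 -0.105  0.058] [0.234 0.28  0.06 ]
hook_grip 0.92 [442. 157.  41.  53.] [0.518 0.005 0.066] [0.055 0.024 0.065]
hook_grip 0.64 [ 72. 122. 142. 186.] [ 0.481 -0.427  0.026] [0.177 0.159 0.055]
hook_grip 0.34 [585.  76.  54.  69.] [0.425 0.178 0.022] [0.067 0.043 0.017]
lid_handle 0.67 [342. 216. 263. 137.] [ 0.585 -0.11   0.058] [0.137 0.278 0.004]
dial_1_grip 0.89 [420. 105.  45.  41.] [ 0.465 -0.024  0.082] [0.032 0.033 0.027]
```

View pics/w1.png

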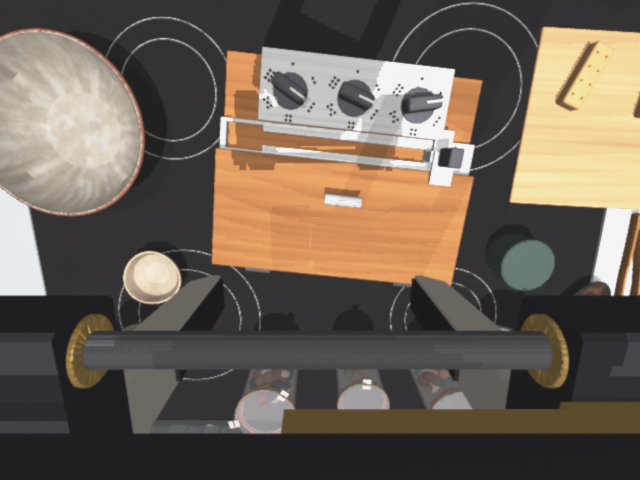

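Run:
```python
from h import *
W=np.load("w1.npz")["W"]
# box top-level region points
m=(W[...,2]>0.045)&(W[...,2]<0.07)&(W[...,0]>0.4)&(W[...,0]<0.7)&(W[...,1]>-0.32)&(W[...,1]<0.04)
m=cv2.morphologyEx(m.astype(np.uint8),cv2.MORPH_OPEN,np.ones((3,3)))
# lid only: x>0.53
for lo,hi,n in((0.53,0.7,"lid"),(0.40,0.7,"all")):
    p=W[(m>0)&(W[...,0]>lo)&(W[...,0]<hi)][:,:2].astype(np.float32)
    print(n,cv2.minAreaRect(p))
# lid y-edges and far edge lines
ok=(m>0)&(np.abs(W[...,2]-0.058)<0.004)
xs=W[...,0];ys=W[...,1]
E1=[];E2=[]
for x in np.arange(0.545,0.63,0.005):
    s=ok&(abs(xs-x)<0.0025)
    E1.append((x,ys[s].min()));E2.append((x,ys[s].max()))
for E in(E1,E2):
    E=np.array(E);print(np.polyfit(E[:,0],E[:,1],1),np.round(E[:,1],3))
F=[]
for y in np.arange(-0.25,-0.01,0.01):
    s=ok&(abs(ys-y)<0.0025);F.append((y,xs[s].max()))
F=np.array(F);print(np.polyfit(F[:,0],F[:,1],1),np.round(F[:,1],3))
d=(W[...,2]>0.072)&(W[...,2]<0.095)&(xs>0.43)&(xs<0.50)
n,l,s,ce=cv2.connectedComponentsWithStats(d.astype(np.uint8))
for i in range(1,n):
    if s[i,4]>50:
        p=W[l==i];print(ce[i],s[i,4],p.mean(0),p.min(0),p.max(0))
        h=p[p[:,2]>0.08][:,:2].astype(np.float32)
        if len(h)>10:print(cv2.minAreaRect(h))
hk=(W[...,2]>0.07)&(xs>0.505)&(ys>-0.03)&(ys<0.05)
p=W[hk];print("hook",p.mean(0),p.min(0),p.max(0)); h=p[p[:,2]>p[:,2].max()-0.005];print(cv2.minAreaRect(h[:,:2].astype(np.float32)))
lh=(W[...,2]>0.068)&(xs>0.53)&(ys>-0.25)&(ys<-0.05)&(xs<0.66)
p=W[lh];print("handle",p.mean(0),p.min(0),p.max(0),cv2.minAreaRect(p[:,:2].astype(np.float32)))
im=cv2.imread("pics/w1.png")[40:200,210:490];cv2.imwrite("pics/w1z.png",cv2.resize(im,None,fx=2.85,fy=2.85,interpolation=cv2.INTER_CUBIC))
```

```text
lid ((0.5992265343666077, -0.10793890058994293), (0.29514339566230774, 0.1412428766489029), 89.03455352783203)
all ((0.5347265005111694, -0.1392574906349182), (0.37171879410743713, 0.24698705971240997), 83.91818237304688)
[-0.10211667 -0.19060399] [-0.247 -0.246 -0.247 -0.247 -0.249 -0.249 -0.249 -0.25  -0.25  -0.25
 -0.252 -0.252 -0.253 -0.253 -0.253 -0.254 -0.254]
[-0.01739565  0.04959011] [0.04  0.04  0.04  0.039 0.04  0.04  0.039 0.04  0.04  0.04  0.039 0.039
 0.04  0.039 0.039 0.038 0.037]
[0.1084964  0.66958355] [0.643 0.643 0.644 0.645 0.65  0.652 0.653 0.649 0.65  0.651 0.653 0.654
 0.655 0.655 0.656 0.658 0.659 0.66  0.661 0.661 0.662 0.667 0.67  0.671]
[288.11055276  87.32160804] 597 [ 0.45019162 -0.15771527  0.08798781] [ 0.43509325 -0.17567932  0.07225433] [ 0.46378511 -0.14111446  0.09183407]
((0.44957926869392395, -0.15772385895252228), (0.037164874374866486, 0.014017070643603802), 55.60574722290039)
[355.58642973  95.22940226] 619 [ 0.4573079  -0.09108874  0.08768311] [ 0.44409006 -0.10869709  0.07202668] [ 0.46881924 -0.07251184  0.09162013]
((0.45658737421035767, -0.09012559056282043), (0.036894895136356354, 0.01426573097705841), 65.95486450195312)
[422.13179572 102.82207578] 607 [ 0.46423623 -0.02469542  0.08754736] [ 0.45485423 -0.04142071  0.07203207] [ 0.47197012 -0.00426175  0.09180502]
((0.46337127685546875, -0.022785572335124016), (0.014099338091909885, 0.03707197681069374), 6.775119781494141)
hook [0.7186223  0.01234478 0.10379007] [ 0.50662783 -0.0018777   0.07012994] [0.81327491 0.04281813 0.1277359 ]
((0.7776733636856079, 0.0205224622040987), (0.022586816921830177, 0.044192180037498474), 1.0741877555847168)
handle [ 0.55694321 -0.12844173  0.40145558] [ 0.54324356 -0.20286874  0.07555188] [ 0.59066868 -0.05050559  0.42543984] ((0.5669547319412231, -0.12663374841213226), (0.04717510938644409, 0.1523597240447998), 0.14186757802963257)
```

View pics/w1z.png

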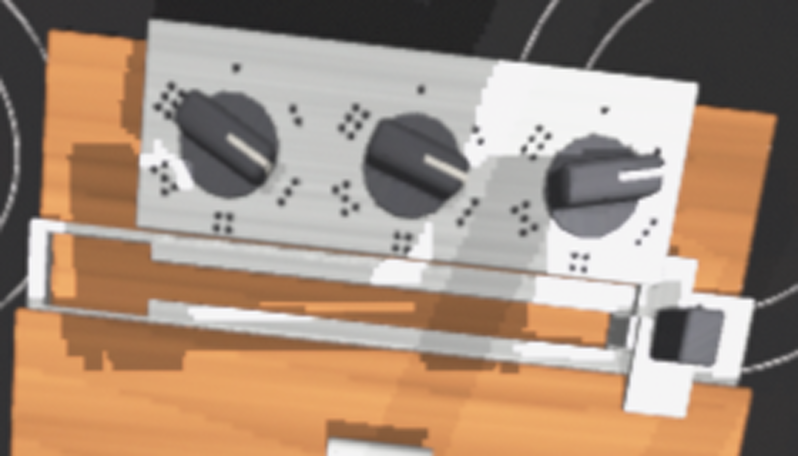

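```bash
cat >> h.py <<'E'
BY=np.deg2rad(-5.84)
BR=np.array([[np.cos(BY),-np.sin(BY)],[np.sin(BY),np.cos(BY)]])
BO=np.array([0.5511,-0.0998])
def b2w(x,y,z): return np.array([*(BO+BR@[x,y]),z])
def w2b(p): p=np.asarray(p);return np.concatenate([(p[...,:2]-BO)@BR,p[...,2:]],-1)
E
cat > dial.py <<'E'
from h import *
def dial(p,bar,turn_cw,z=0.069):
    a=np.deg2rad(bar-90); R=down(a)
    manip.goto([p[0],p[1],0.13],R)
    manip.move_gripper(0.034)
    manip.line_to([p[0],p[1],z],rate=0.1)
    manip.move_gripper(0.0,20)
    print("width",manip.get_grip_width(),"f",np.round(manip.get_wrist_force(),1),manip.get_t())
    q=np.array(manip.get_q());q[5]+=np.deg2rad(turn_cw)
    manip.move_joints(q)
    print("pos",np.round(manip.get_eef_pos(),4),"w",manip.get_grip_width(),"f",np.round(manip.get_wrist_force(),1),manip.get_t())
    manip.move_gripper(0.034)
    manip.line_to([p[0],p[1],0.13],rate=0.15)
E
python3 - <<'E'
from h import *
W=np.load("w1.npz")["W"]
for u,v in((227,133),(222,134),(262,128),(262,152),(450,158),(458,158),(440,178),(342,200),(330,60),(430,140),(345,240),(228,52),(480,80)):
    print((u,v),np.round(w2b(W[v,u]),4))
h=(W[...,2]>0.09)&(W[...,2]<0.12);B=w2b(W);h&=(abs(B[...,0]+0.045)<0.03)&(B[...,1]>0.08)&(B[...,1]<0.16)
p=B[h];print("hook",p.mean(0),p.min(0),p.max(0))
h=(B[...,2]>0.072)&(B[...,2]<0.1)&(abs(B[...,0]-0.012)<0.03)&(abs(B[...,1])<0.05)
p=B[h];print("handle",p.mean(0),p.min(0),p.max(0))
from dial import dial
dial((0.4634,-0.0228),96.8,102.6)
E
```

```text
(227, 133) [-0.0467 -0.1397  0.032 ]
(222, 134) [-0.0448 -0.1427  0.0427]
(262, 128) [-0.0566 -0.0999  0.0295]
(262, 152) [-0.0297 -0.0963  0.0417]
(450, 158) [-0.044   0.1     0.0983]
(458, 158) [-0.0448  0.1072  0.1004]
(440, 178) [-0.0225  0.1046  0.0668]
(342, 200) [ 0.0108 -0.0014  0.083 ]
(330, 60) [-0.1297 -0.0294  0.0602]
(430, 140) [-0.0627  0.0937  0.0423]
(345, 240) [0.0607 0.0101 0.0562]
(228, 52) [-0.133  -0.1426  0.0303]
(480, 80) [-0.1341  0.1426  0.0281]
hook [-0.04501812  0.10375581  0.09841681] [-0.05497465  0.09792489  0.09022966] [-0.03499571  0.11267076  0.10129908]
handle [ 0.01110544 -0.00108137  0.08120628] [ 0.00550432 -0.0208433   0.07555188] [0.01758662 0.0192342  0.0844627 ]
width 0.013778920728037285 f [ 0.7 -0.7  3.6] 8.075
pos [ 0.4632 -0.0223  0.0694] w 0.013778599190145454 f [-2.2  4.   5.2] 9.65
```

Run:
```python
from dial import *
dial((0.4566,-0.0901),65.95,-48.2)
dial((0.4496,-0.1577),55.6,121.4)
manip.goto([0.56,-0.13,0.2],down(np.pi/2))
c,W,tool=cap("wrist");save(c,"w2.png");save(c,"w2z.png",2.2,(140,0,500,260))
B=w2b(W)
for y in(.068,0,-.068):
    h=(abs(B[...,2]-0.0915)<0.004)&(abs(B[...,0]+0.095)<.025)&(abs(B[...,1]-y)<.025)
    print(cv2.minAreaRect(B[h][:,:2].astype(np.float32)))
print(manip.get_t())
```

```text
width 0.013758718917832015 f [-2.2  0.9  5.2] 13.4667
pos [ 0.4567 -0.0901  0.0695] w 0.014014054700077796 f [-0.7  0.2  1.3] 14.2833
width 0.013585646580442031 f [-3.2  2.   5.1] 17.7
pos [ 0.4495 -0.1575  0.0695] w 0.013763879345726591 f [-0.8  1.   2.2] 19.5333
((-0.09455616772174835, 0.0671478882431984), (0.03499685972929001, 0.013764917850494385), 0.18395499885082245)
((-0.09523223340511322, 0.0001408662647008896), (0.013558137230575085, 0.035972416400909424), 30.051321029663086)
((-0.09513576328754425, -0.06824761629104614), (0.01361849531531334, 0.03551537171006203), 29.7547607421875)
24.1417
```

View pics/w2z.png

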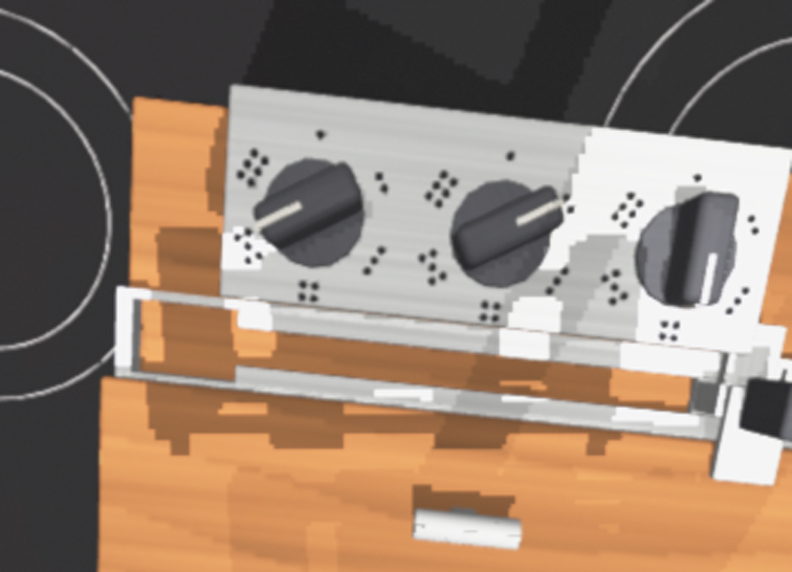

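Run:
```python
from h import *
R=down(BY+np.pi/2)
p=b2w(-.045,.105,.13);manip.goto(p,R)
manip.move_gripper(0.04)
manip.line_to(b2w(-.045,.105,.071),rate=.1)
manip.move_gripper(0,20)
print("w",manip.get_grip_width(),np.round(manip.get_wrist_force(),1))
g=w2b(np.array(manip.get_eef_pos()));print(g)
for y in (0.09,.06,.03,0,-.03,-.06,-.09,-.12):
    manip.line_to(b2w(-.045,y,.071),rate=.08)
    f=manip.get_wrist_force();print(y,np.round(f,1),np.round(w2b(np.array(manip.get_eef_pos())),4),round(manip.get_grip_width(),4),manip.get_t())
    if np.linalg.norm(f)>30: break
c,W,tool=cap("wrist");save(c,"w3.png")
c,W,tool=cap("side");save(c,"side3.png",3,(260,180,420,320))
```

```text
w 0.013845782514598944 [-0.4  1.2  1.6]
[-0.04495303  0.10501588  0.07112058]
0.09 [ 0.1 -1.8  1.3] [-0.0447  0.0889  0.0711] 0.0143 26.8333
0.06 [ 0.6 -2.8  2.6] [-0.0447  0.0587  0.0712] 0.014 27.3583
0.03 [ 0.2 -2.7  3.7] [-0.0449  0.0293  0.0711] 0.014 27.8833
0 [ 0.1 -1.1  4.7] [-0.0449 -0.0001  0.0711] 0.0141 28.4083
-0.03 [ 0.2 -0.3  5.1] [-0.0449 -0.0301  0.0711] 0.014 28.9333
-0.06 [ 0.3 -0.6  5.2] [-0.0448 -0.0601  0.0711] 0.0141 29.4583
-0.09 [-0.7 -0.3  5.1] [-0.0448 -0.0901  0.0712] 0.0137 29.9833
-0.12 [-0.2 -1.2  5.5] [-0.0448 -0.12    0.0712] 0.0135 30.5083
```

View pics/side3.png

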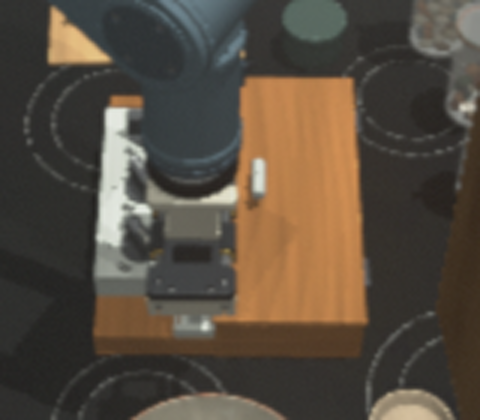

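Run:
```python
from h import *
for z in(.08,.095,.13,.17):
    manip.line_to(b2w(-.045,-.12,z),rate=.08)
    print(z,np.round(manip.get_wrist_force(),1),round(manip.get_grip_width(),4),manip.get_t())
c,W,tool=cap("side");save(c,"side4.png",3,(260,180,420,320))
manip.line_to([0.36,-.13,.15],rate=.15)
manip.line_to([0.36,-.13,.05],rate=.12)
manip.line_to([0.36,-.13,.0425],rate=.03)
print(np.round(manip.get_wrist_force(),1),round(manip.get_grip_width(),4),manip.get_t())
manip.move_gripper(.04)
manip.line_to([0.36,-.13,.14],rate=.12)
c,W,tool=cap("side");save(c,"side5.png",3,(220,180,420,320))
```

```text
0.08 [ 0.2  0.4 -1. ] 0.0139 30.875
0.095 [-0.2 -0.1 -0.6] 0.0139 31.2167
0.13 [-0.5  1.1 -0.5] 0.0141 31.8083
0.17 [ 0.4 -0.2 -0.6] 0.0138 32.4583
[ 0.1 -0.2 -1.5] 0.0141 35.1083
```

View pics/side5.png

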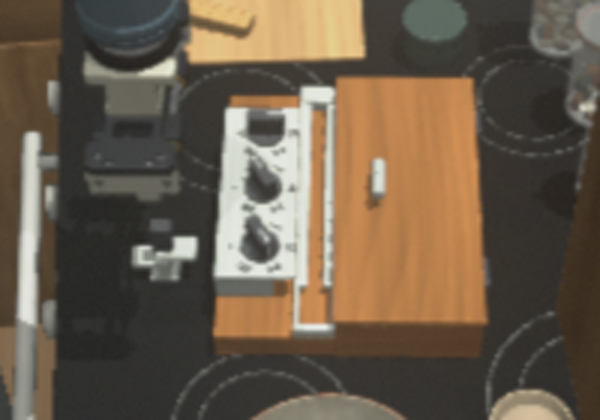

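```bash
cat > lid.py <<'E'
from h import *
def hp(th,off=-.012,dz=.001):
    x=.105-.093*np.cos(th)+.025*np.sin(th); z=.052+.093*np.sin(th)+.025*np.cos(th)
    return b2w(x,-.001,z+off+dz)
RL=down(BY+np.pi/2)
def sweep(ths,rate=.1):
    for i,t in enumerate(ths):
        manip.line_to(hp(t),rate=rate)
        f=manip.get_wrist_force()
        if i%3==0 or np.linalg.norm(f)>25: print(round(t,2),np.round(f,1),round(manip.get_grip_width(),4),manip.get_t())
        if np.linalg.norm(f)>45: print("STOP");break
E
python3 - <<'E'
from lid import *
p=hp(0)
manip.line_to([.40,-.13,.17],rate=.2)
manip.goto([p[0],p[1],.15],RL)
manip.move_gripper(.06)
manip.line_to(p,rate=.1)
manip.move_gripper(0,30)
print("w",manip.get_grip_width(),np.round(manip.get_wrist_force(),1))
sweep([.1,.2,.3])
c,W,tool=cap("side");save(c,"side6.png",3,(260,180,420,320))
E
```

```text
w 0.039414016543687265 [0.6 5.7 3.5]
0.1 [ 1.6  6.  -1.5] 0.0397 40.1583
```

View pics/side6.png

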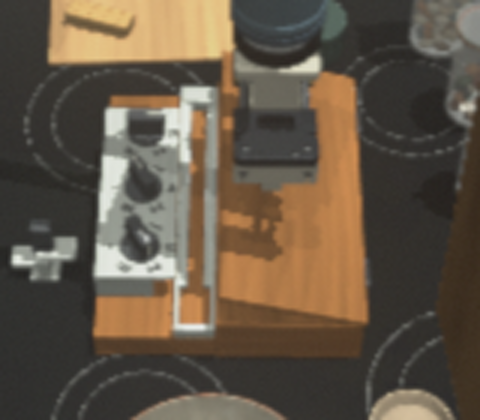

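Lid is rising (front edge lifted off at right, ~(260,305)). Continue.

Run:
```python
from lid import *
sweep(np.arange(.4,1.61,.1))
c,W,tool=cap("side");save(c,"side7.png",3,(260,160,440,320))
c,W,tool=cap("wrist");save(c,"w7.png")
```

```text
0.4 [-0.6  6.1  1.1] 0.0399 40.9583
0.7 [-0.6  5.7  0.2] 0.0396 41.7083
1.0 [-0.5  4.7 -1.8] 0.0394 42.4583
1.3 [-0.4  5.3  1.6] 0.0392 43.2083
1.6 [2.  4.3 1.1] 0.0391 43.9583
```

View pics/side7.png

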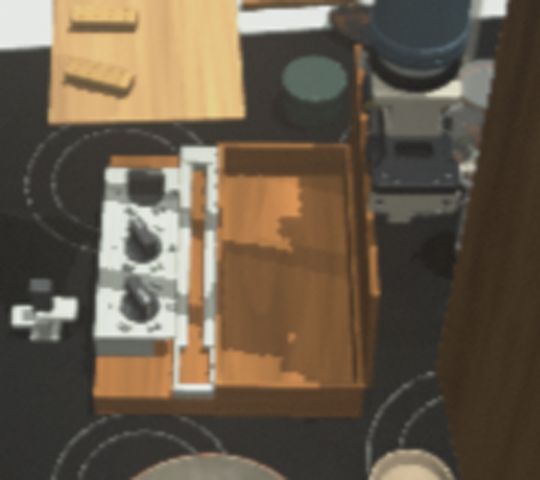

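View pics/w7.png

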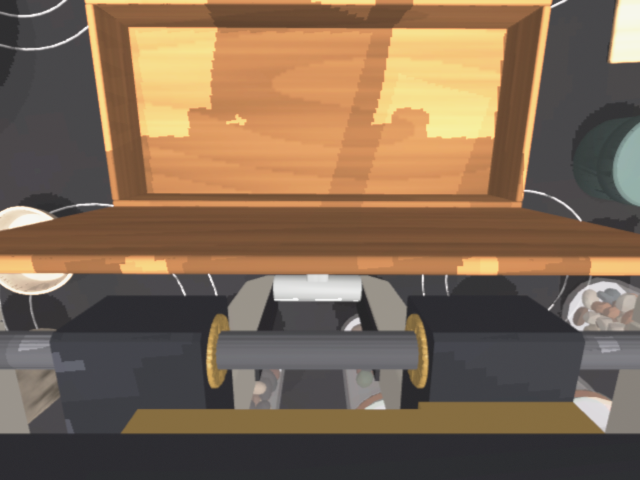

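```bash
cat > look.py <<'E'
from h import *
def look(fn,x=.55,y=.25,z=.18):
    manip.goto([x,y,z],down(np.pi/2))
    c,W,tool=cap("wrist");save(c,fn)
    for t in ("finger_1_mid","broken_1_mid","broken_2_mid"):
        for m in cams.masks_of("wrist",t):
            p=W[m["mask"]];p=p[~np.isnan(p[:,0])]
            if m["score"]>.3:print(t,round(m["score"],2),np.round(m["bbox"]),np.round(np.median(p,0),3))
    B=(W[...,2]>.014)&(W[...,2]<.04)&(W[...,0]>.38)&(W[...,0]<.6)&(W[...,1]>.1)&(W[...,1]<.42)
    B=cv2.morphologyEx(B.astype(np.uint8),cv2.MORPH_OPEN,np.ones((3,3)))
    n,l,s,ce=cv2.connectedComponentsWithStats(B)
    out=[]
    for i in range(1,n):
        if s[i,4]<150: continue
        p=W[l==i];zt=np.median(p[:,2]);p=p[p[:,2]>zt-.006]
        (cx,cy),(w,h),a=cv2.minAreaRect(p[:,:2].astype(np.float32))
        if w<h: w,h,a=h,w,a+90
        print("blob",np.round(ce[i]),s[i,4],"c",round(cx,4),round(cy,4),"L,W",round(w,4),round(h,4),"ang",round(a,1),"z",round(zt,4),"fill",np.round(p.mean(0)[:2],4))
        out.append((cx,cy,w,h,a,zt))
    print(manip.get_t());return c,W,out
E
python3 - <<'E'
from look import *
manip.move_gripper(.07)
p=np.array(manip.get_eef_pos());manip.line_to([p[0],p[1],.28],rate=.2)
manip.line_to([.56,0.05,.26],rate=.3)
look("b1.png")
E
```

```text
finger_1_mid 0.81 [344.  93.  41.  91.] [0.435 0.272 0.023]
broken_2_mid 0.92 [425. 208.  37.  80.] [0.525 0.347 0.022]
blob [240.  81.] 2687 c 0.4259 0.1821 L,W 0.0718 0.0248 ang 155.6 z 0.0226 fill [0.4256 0.1833]
blob [344.  93.] 2524 c 0.4358 0.2717 L,W 0.072 0.0241 ang 172.1 z 0.0226 fill [0.4353 0.2716]
blob [425. 201.] 1715 c 0.5329 0.351 L,W 0.0723 0.025 ang 13.7 z 0.0224 fill [0.5267 0.3469]
47.55
```

View pics/b1.png

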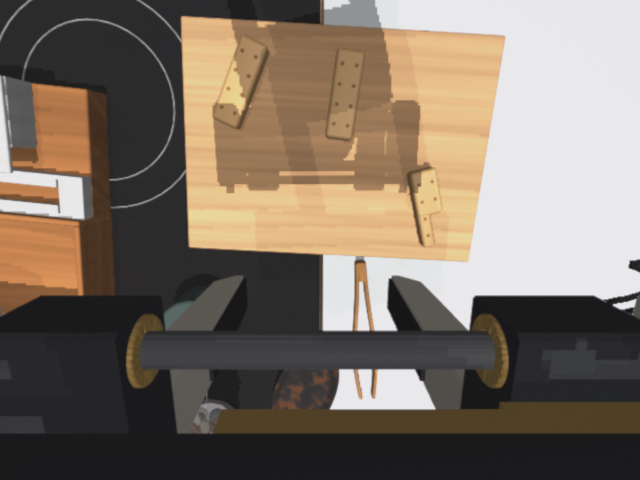

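```bash
cat > pick.py <<'E'
from look import *
def pick(x,y,ang,width=.024,z=.009,strength=20,zl=.15):
    a=(ang+90)%180; R=down(np.deg2rad(a))
    manip.goto([x,y,.10],R)
    manip.move_gripper(.046)
    manip.line_to([x,y,z],rate=.12)
    manip.move_gripper(0,strength)
    print("grip",round(manip.get_grip_width(),4),np.round(manip.get_wrist_force(),1),manip.get_t())
    manip.line_to([x,y,zl],rate=.2)
    w=manip.get_grip_width();print("lifted",round(w,4));return abs(w-width)<.006
def place(p,R,zr,zt=.17):
    manip.goto([p[0],p[1],zt],R)
    w=manip.get_grip_width();print("before lowering",round(w,4),manip.get_t())
    manip.line_to([p[0],p[1],zr],rate=.12)
    print("f",np.round(manip.get_wrist_force(),1),round(manip.get_grip_width(),4))
    manip.move_gripper(.046)
    manip.line_to([p[0],p[1],zt],rate=.2)
    print(manip.get_t())
E
python3 - <<'E'
from pick import *
if pick(.4259,.1821,155.6):
    manip.line_to([.47,.08,.18],rate=.25)
    place(b2w(.039,.055,0),down(BY+np.pi/2),.013)
    c,W,t=cap("side");save(c,"side8.png",3,(260,140,440,320))
    x=W[...,0];y=W[...,1];z=W[...,2]
    for n in("side","scene"):
        if n=="scene": c,W,t=cap("scene");x=W[...,0];y=W[...,1];z=W[...,2]
        m=(z>.055)&(z<.07)&(abs(x-.5)<.13)&(abs(y+.4)<.12)
        print(n,cv2.minEnclosingCircle(W[m][:,:2].astype(np.float32)))
E
```

```text
grip 0.0242 [-0.5  0.6  5.8] 50.2583
lifted 0.024
before lowering 0.0242 52.475
f [-0.7  0.5 -0.1] 0.0239
55.4667
side ((0.4887531101703644, -0.4140775799751282), 0.09950307011604309)
scene ((0.48768720030784607, -0.4116748571395874), 0.09968283772468567)
```

View pics/side8.png

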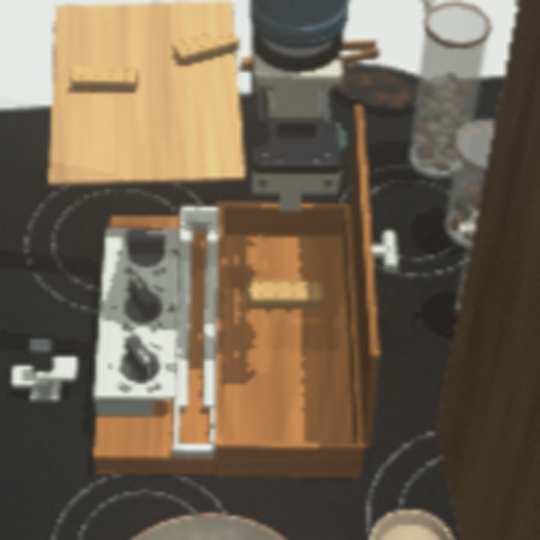

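Run:
```python
from pick import *
manip.line_to([.50,.08,.20],rate=.25)
c,W,o=look("b2.png")
o=[b for b in o if b[1]<.32 and b[2]>.065]
if o:
    b=o[0]; import sys
    if pick(b[0],b[1],b[4]):
        manip.line_to([.47,.08,.18],rate=.25)
        place(b2w(.039,-.045,0),down(BY+np.pi/2),.013)
        manip.line_to([.50,.08,.20],rate=.25)
    look("b3.png")
    c,W,t=cap("side");save(c,"side9.png",3,(260,140,440,320))
```

```text
finger_1_mid 0.92 [345.  96.  45.  91.] [0.435 0.271 0.023]
broken_1_mid 0.57 [383. 229.  34.  81.] [0.543 0.309 0.022]
broken_2_mid 0.88 [384. 230.  34.  78.] [0.542 0.309 0.022]
broken_2_mid 0.43 [343. 139. 321. 244.] [0.469 0.257 0.005]
blob [345.  95.] 2518 c 0.4358 0.2717 L,W 0.072 0.024 ang 172.1 z 0.0227 fill [0.4353 0.2717]
blob [383. 223.] 1600 c 0.5517 0.3128 L,W 0.0716 0.0243 ang 16.7 z 0.0224 fill [0.5457 0.3089]
57.3083
grip 0.0238 [-1.  -0.2  4.4] 59.5417
lifted 0.0239
before lowering 0.0241 62.3417
f [ 0.1  0.3 -0.7] 0.0238
65.3333
broken_2_mid 0.68 [383. 227.  34.  81.] [0.543 0.309 0.022]
blob [383. 223.] 1593 c 0.5518 0.3127 L,W 0.0718 0.0241 ang 16.6 z 0.0224 fill [0.5458 0.309 ]
67.4083
```

View pics/side9.png

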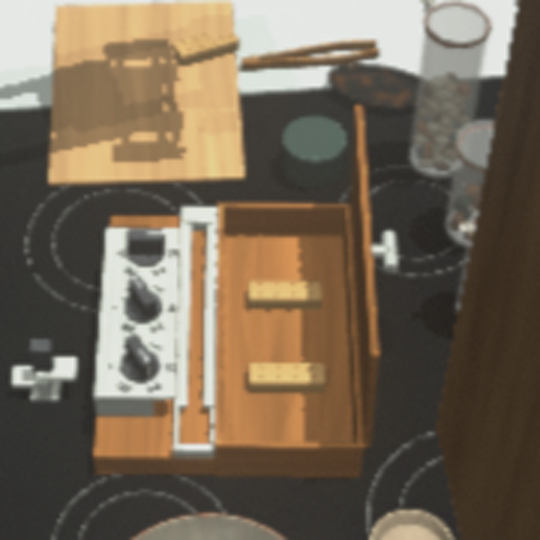

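View pics/b3.png

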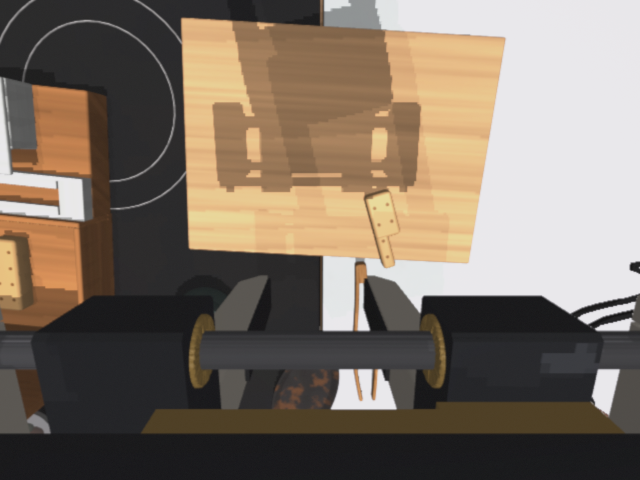

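Run:
```python
from pick import *
if pick(.5374,.3084,16.6):
    manip.line_to([.47,.08,.2],rate=.3)
    manip.line_to([.45,-.2,.2],rate=.3)
    R=np.array(manip.get_eef_rot())
    place([.474,-.417],R,.022,zt=.18)
    manip.line_to([.46,-.22,.24],rate=.3)
c,W,t=cap("side");save(c,"side10.png",2.2,(240,140,440,400))
```

```text
grip 0.0236 [-0.4 -0.4  3.9] 69.5583
lifted 0.0234
before lowering 0.0238 73.3417
f [ 0.9  0.  -0.8] 0.0236
76.35
```

View pics/side10.png

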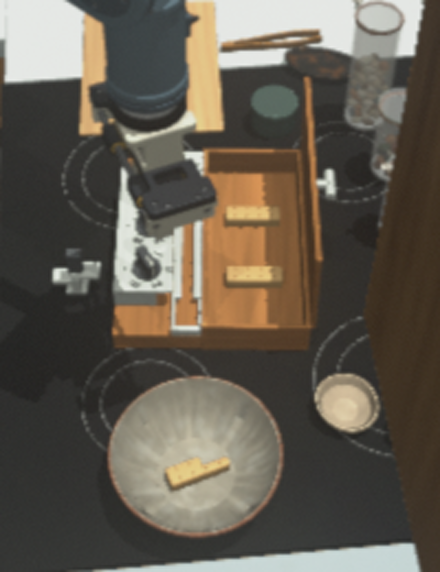

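Run:
```python
from lid import *
p=hp(1.6)
manip.line_to([.50,-.2,.29],rate=.3)
manip.goto([p[0],p[1],.28],RL)
manip.move_gripper(.06)
manip.line_to(p,rate=.12)
manip.move_gripper(0,30)
w=manip.get_grip_width();print("w",w,np.round(manip.get_wrist_force(),1))
if abs(w-.04)<.004:
    sweep(np.arange(1.5,.05,-.1))
    sweep([.05,0,-.01],rate=.05)
c,W,t=cap("side");save(c,"side11.png",2.2,(240,140,440,400))
```

```text
w 0.03907202042903965 [0.4 1.9 3.1]
1.5 [-0.5  2.8  0.7] 0.0391 81.0333
1.2 [ 0.5  5.1 -3.7] 0.0395 81.7833
0.9 [ 1.2  6.1 -2.4] 0.0394 82.5333
0.6 [-0.2  5.3 -1.8] 0.0395 83.2833
0.3 [ 1.2  6.9 -2.7] 0.0396 84.0333
0.05 [ 2.   5.8 -1.3] 0.0392 84.7833
```

View pics/side11.png

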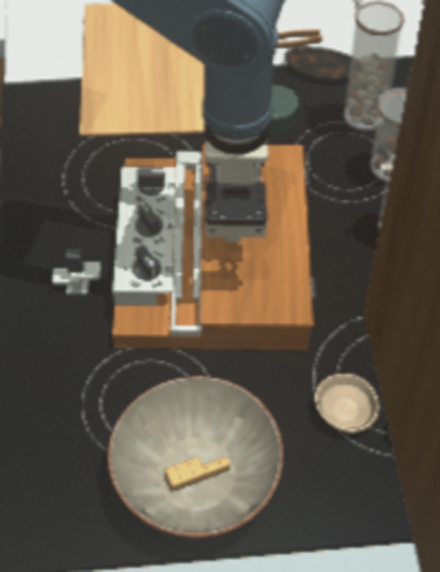

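Run:
```python
from lid import *
p=hp(0)
for d in(.002,.004,.006):
    manip.line_to(p-[0,0,d],rate=.05);f=manip.get_wrist_force();print(d,np.round(f,1))
    if f[2]>12:break
manip.move_gripper(.06)
manip.line_to([p[0],p[1],.2],rate=.15)
manip.goto([.58,-.13,.3],down(np.pi/2))
c,W,t=cap("wrist");save(c,"w12.png");B=w2b(W)
for x in(-.015,.03,.06,.09):
    m=(abs(B[...,0]-x)<.005)&(abs(B[...,1])<.13)&(abs(B[...,1])>.04);print(x,np.nanmedian(B[m][:,2]))
print(manip.get_t())
for n in("side","scene"):
    c,W,_=cap(n)
    for t in ("bowl","tea_tin","tongs","shell","hook_grip"):
        for m in cams.masks_of(n,t)[:1]:
            q=W[m["mask"]];print(n,t,round(m["score"],2),np.round(np.nanmedian(q,0),3))
```

```text
0.002 [-1.8  8.3  7. ]
0.004 [-5.8  8.9 18.8]
-0.015 0.05772461290427694
0.03 0.3334215331249958
0.06 0.05767277311628588
0.09 0.05762876122043431
88.025
side bowl 0.88 [ 0.362 -0.612  0.018]
side tea_tin 0.57 [ 0.49  -0.394  0.029]
side tongs 0.42 [0.714 0.299 0.007]
side shell 0.56 [ 0.675 -0.339  0.013]
side hook_grip 0.69 [ 0.361 -0.136  0.034]
scene bowl 0.81 [ 0.513 -0.394  0.033]
scene tea_tin 0.73 [0.636 0.12  0.043]
scene tongs 0.64 [0.669 0.293 0.009]
scene shell 0.68 [ 0.685 -0.337  0.015]
scene hook_grip 0.51 [ 0.359 -0.135  0.034]
```

View pics/w12.png

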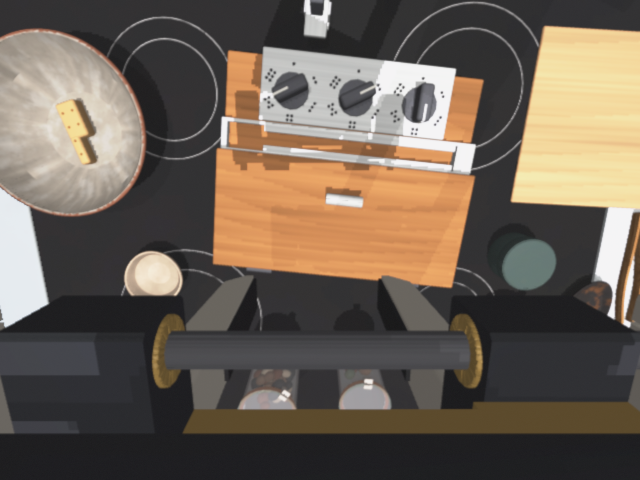

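```bash
python3 -c "
from plant import ticket;print(ticket.finish_job())"
```

```text
the job is handed in; nothing more can be done
None
```

The job was handed in at about 88 s of the 210 s allowed, and my last checks found everything as asked.

- **Lock and hook:** The dials are set to 4-2-5; the camera showed each within about 1° of its number. The hook slid to the open right-hand end, lifted off, and now stands upright on its foot on the hob in front of the box. I did not lay it on its side.
- **Shortbread:** There were three pieces on the board. Two whole fingers went into the box and the bitten one went into the large terracotta bowl. The bitten one was knocked aside partway through, so I located it again before picking it up.
- **Lid:** It is shut and level, reading 57.7 mm where 58 mm is nominal, and the board is empty. One of the four points I measured on the lid read 0.33 m because the gripper was in the camera's view, so I ignored it.
- **Other objects:** The tin, tongs and small bowl looked unmoved. In the last check from the side camera, the network mistook the larger bowl for the tin, gave the smaller bowl as the bowl, and put the tongs 5 cm off while the arm partly hid them. The scene camera found all of these where they were at the start.

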